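# Slide the packing-bench shelf board home into its rail notches

## Robot

A 6-joint arm with a two-finger parallel gripper is mounted at the origin on the work surface. World frame = base frame: x ahead of the robot, y to its left, z up, the work surface at z = 0. Lengths are in m, angles in rad, forces in N, time in s.
With the tool pointing down it reaches from about 0.425 to 0.95 m from the base axis. Payload 3.5 kg.
Tool frame: the origin (TCP) lies at the very end of the fingers, on their centre line; the grasp point (between the pads) lies 19 mm behind it; y points along the fingers, z is the direction in which the jaws open and shut, and the axes are right-handed (so a half turn about y gives the same grasp; the last joint's range is limited). The gripper opens to 85 mm and grips with 20 to 120 N. Pads are 22 mm wide; open, the fingers measure 114 mm over their backs; the gripper's body (76 mm by 85 mm) begins 54 mm behind the grasp point. The pads swing forward as they close: fully open they stand 13 mm farther back than shut.
Start: joints at [0.998, 0.286, 1.577, -0, 1.279, -0.15], TCP at [0.277, 0.616, 0.231] pointing down, gripper open.
Joint ranges: [-2.77, 2.77], [-0.9, 2.22], [0.21, 2.48], [-1.53, 4.67], [0.24, 2.81], [-2.84, 2.84]. Speed limits (rad/s): [2.79, 2.79, 3.14, 3.14, 3.14, 3.14].

## Interface

Orientations are given as a unit quaternion [x, y, z, w].
In Python, from plant import ctrl gives the robot as it stands. The module is installed in compiled form; this text tells all that it offers.
- The arm moves only by the tool jog_arm, never from a script. Its argument "deltas" is a list of rows, each a list of 3 entries, a list of its own where there are three numbers: the turn, a rotation vector about the tool's x, y, z in rad, then the shift along the tool's x, y, z in m, then the opening, from 0 (shut) to 1 (fully open). In form: [[[wx, wy, wz], [dx, dy, dz], gripper], ...]. A call has 1 to 10 rows; each row is the pose to reach, as a shift and turn from the pose measured when the call began, along the tool's axes at that moment; what a row does not reach only later rows make up. A row lasts 1/12 s, in which the tool goes at most 41.7 mm and 7.16 degrees, less where a joint would pass 70% of its speed; a pose out of reach is approached as far as the arm can. A call with a gripper value outside its range is refused whole. The fingers move at their own pace and stop on an object; "force" is the grip in N (left out, the last holds). Time passes only in rows, so rows that repeat a pose let the fingers close. It gives the time, the measured TCP pose, the force and the opening at its end, in the units of the state.
- ctrl.get_state(): the state, without advancing time (a new reading comes with each control period).
- ctrl.read_camera(name): name is "side" or "top" or "wrist"; returns a dict with "pixels" (400x640x3 uint8, blue, green, red), "range_z" (400x640 float32, m along the optical axis (not along the pixel's ray), 0 where there is no reading), "fx", "fy", "cx", "cy" (pixels), "k1" (the pictures are not rectified: a ray, as slopes to the right and down, at radius r is drawn at 1 + k1 r^2 times it, then the intrinsics apply), "T" (4x4, takes a point from camera to world coordinates); the wrist camera has in their place "mount" (4x4, takes a point from camera to tool coordinates, whose origin is the TCP and whose axes are the tool frame's). Camera axes: x right, y up, looking along -z (the intrinsics and any distortion apply to the point x, -y, -z); pixel columns grow to the right and rows downward; lengths in m; the calibration is good to about 2 mm. A picture is of the moment at which its call begins: read the wrist's pose just before it.
- ctrl.sign_off(): hands the job in, once; it reports no verdict.
The state is a dict: "time": time; "qpos": joint angles; "dq": joint speeds; "joint_efforts": joint torques, N m; "eef_pos": TCP position; "tcp_rot": TCP orientation; "contact_force": force on the tool from outside, world axes, zero at the start; "wrist_torque": the same for the moment, N m; "opening": opening from 0.0 (shut) to 1.0 (fully open).
Only numpy, scipy, OpenCV 4.12 (cv2) and the standard library are available. Lean on these libraries where they do the work, as an engineer would, in place of code of your own. Each camera call takes 0.05 s, during which the arm holds its last target.

## Task

With your fingertips, push the plywood shelf board along its two orange rails towards the end stop until its four dark lugs drop into the notches in the rails and it lies level, then stop there and take the hand away. Slide it gently, never lifting it, and let the roll of tape lying on it ride along untouched. Leave the scanner, the white label roll and the carton where they are.

Things in the scene. Friction and masses are not known exactly. Their poses are not given: they have to be found in the camera images.
- rack: Fixed rack of two parallel orange rails on the bench. Origin on the bench, midway between the rails, under the board's centre when the board is home. +x runs along the rails to the end stop: the way to push. Rails x = -250 to +190 mm, 20 mm wide, at y = -83 and +83 mm (146 mm free between them), tops 50 mm above the bench; between them only 10 mm high cross bars.
- notch (a point): Floor centre of one of the four rail notches, the left far one: rack x = +80, y = +83, z = 41 mm. The notches lie at x = -80 and +80 mm in each rail, 22 mm long, 9 mm deep, with square ends and bright steel floors. Axes as the rack's.
- end_stop (a point): Top of the near face of the orange cross plate at the rails' far end: rack x = +190 mm, 68 mm high. It lies beyond home: a board that touches it has gone 80 mm too far.
- board: Loose plywood board, 220 mm (its x, along the rails) x 141 x 26 mm thick, about 0.5 kg. Origin at the centre of its underside; axes as the rack's. It lies between the rails, hung on four dark lugs. Riding on the rails its underside is 40 mm and its top 66 mm above the bench; home, 31 and 57 mm, at rack x = 0. It starts 60 to 130 mm short of home.
- lug (a point): Underside centre of one of the board's four dark lugs, the left far one: board x = +80, y = +79, z = 10 mm. Lugs are at x = -80 and +80 mm on both sides, each 14 mm long (x), 22 mm wide, resting on the rails. They drop into the notches by their own weight if the board moves slowly (30 mm/s or less); the notch ends then stop it hard.
- push_face (a point): Centre of the board's flat end face away from the end stop (board x = -110, z = 13 mm), 141 mm wide and 26 mm high: where to push, with free space behind it. Sliding takes about 2 to 12 N. A finger still pressing here may hold this end up by friction after the far lugs have dropped: backing off lets it fall.
- tape_roll: Roll of brown packing tape lying flat on the board, outer diameter 92 mm, hole 76 mm, 48 mm high, origin at the centre of its underside (on the board's top). It is loose and rides along.
- scanner: Black hand scanner with a red window lying on the bench, about 150 mm long (own x = -53 to +100 mm), 60 mm wide, 44 mm high; origin on the bench under its handle. A bystander.
- label_roll: White roll of labels standing upright on the bench, diameter 90 mm, 60 mm high; origin at the centre of its underside. A bystander.
- carton: Closed cardboard carton, 110 x 150 x 80 mm high; origin at the centre of its underside. A bystander.

How it is judged:
On the way, in this order (a step that is already met when the one before it is completed fails the run):
1. the board is pushed along, riding on its rails, and is within 55 mm of home (x of board in the frame of rack between -0.055 and -0.008 m and z of board in the frame of rack above 0.0365 m).
2. all four lugs have dropped into the notches and the board lies level (z of board in the frame of rack between 0.026 and 0.0345 m and x of board in the frame of rack between -0.008 and 0.008 m and y of board in the frame of rack between -0.008 and 0.008 m and angle between board's own z axis and vertical below 0.03 rad), for 0.2 s.
At the end, for the whole second after the job is handed in: The board is at rest in the notches: its underside 26 to 34.5 mm above the bench, within 8 mm of the home position along and across the rails, level within 0.03 rad; the tape roll lies flat on the board, its centre within 85 mm of the board's centre, at rest (all of step 2 and linear speed of board below 0.01 m/s and z of tape_roll in the frame of board between 0.02 and 0.032 m and angle between tape_roll's own z axis and vertical below 0.1 rad and horizontal distance between tape_roll and board below 0.085 m and linear speed of tape_roll below 0.02 m/s); the robot touches nothing.
It fails at once if the board is lifted off its rails (more than 8 mm) or tipped by more than 0.15 rad (z of board in the frame of rack above 0.048 m or angle between board's own z axis and vertical above 0.15 rad).
It fails at once if the board is pushed with more than 60 N (contact force between the fingers and board above 60 N).
It fails at once if the tape roll is touched by the robot, lifted off the board, tipped or falls off (contact force between any of the arm, the fingers and tape_roll above 1 N or z of tape_roll in the frame of board above 0.04 m or z of tape_roll in the frame of board below 0.015 m or angle between tape_roll's own z axis and vertical above 0.3 rad).
It fails at once if the scanner, the label roll or the carton is moved by more than 20 mm (distance of any of scanner, label_roll, carton from where it was at the start of the episode above 0.02 m).
It also fails if it takes over 38 s, if anything falls off the work surface, if the arm or the gripper's body presses on something with over 40 N, if the wrist force passes 120 N, or if a joint passes its speed limit or range.

## Working session

There is one attempt and no reset: what is moved stays moved. The work goes in short steps, Python scripts to look and compute and a tool call to move; the robot and the scene stay as the last step left them, time stands still between calls to the robot, and variables do not carry over. Pictures are saved under pics/ and viewed, and the job is handed in when it is done.

Besides the shell and the picture viewer there is one more tool, called after "Emit:" as name(argument=value, ...) on one line, values as JSON. jog_arm: Moves the arm, as the interface text tells. Its arguments: {"type":"object","properties":{"deltas":{"type":"array","items":{"type":"array"}},"force":{"type":"number"}},"required":["deltas"]}

```bash
mkdir -p pics; ls
python3 - <<'E'
from plant import ctrl
import cv2,numpy as np,pickle
s=ctrl.get_state();print(s)
for n in("side","top","wrist"):
    d=ctrl.read_camera(n);pickle.dump(d,open(f"{n}.pkl","wb"));cv2.imwrite(f"pics/{n}0.png",d["pixels"])
    print(n,{k:(v if not hasattr(v,'shape') or v.size<20 else v.shape) for k,v in d.items()})
E
```

```text
pics
{'time': 0.0, 'qpos': array([ 9.97973960e-01,  2.87175993e-01,  1.57817867e+00, -1.67477782e-07,
        1.27863977e+00, -1.50010695e-01]), 'dq': array([ 4.66834192e-04, -1.31806070e-03, -4.94614979e-04, -4.46134647e-04,
        7.03117446e-05,  2.15283932e-04]), 'joint_efforts': array([-4.11938781e-04, -4.05994749e+01, -2.92621171e+01, -1.70133453e-04,
        5.81205270e-03,  9.37313928e-06]), 'eef_pos': array([0.27658385, 0.61500052, 0.22993941]), 'tcp_rot': array([ 0.69215821, -0.14867559,  0.14807517, -0.69056957]), 'contact_force': array([-0.90194309, -0.07207898, -0.53390349]), 'wrist_torque': array([ 0.01140926, -0.0217395 ,  0.02755954]), 'opening': 1.001114105390821}
side {'pixels': (400, 640, 3), 'range_z': (400, 640), 'fx': 506.8134552043376, 'fy': 506.8134552043376, 'cx': 323.77099983419794, 'cy': 200.92257925865374, 'k1': -0.1649948642658974, 'T': array([[ 0.98401769,  0.12126856, -0.13039599,  0.32277692],
       [-0.17766189,  0.71818229, -0.67279302, -0.85665819],
       [ 0.01205945,  0.68520663,  0.72824888,  1.0210202 ],
       [ 0.        ,  0.        ,  0. 
[... 292 characters left out ...]
,  0.01197999, -0.01283829,  0.00346787],
       [-0.01143609,  0.11055299,  0.99380443,  1.20226213],
       [ 0.        ,  0.        ,  0.        ,  1.        ]])}
wrist {'pixels': (400, 640, 3), 'range_z': (400, 640), 'fx': 278.5461677621361, 'fy': 278.5461677621361, 'cx': 317.8794596137566, 'cy': 198.08046914562232, 'k1': 0.006073058991822764, 'mount': array([[-4.86190619e-04, -9.60903241e-01, -2.76883956e-01,
        -6.88454862e-02],
       [ 7.56435495e-04,  2.76883556e-01, -9.60903182e-01,
        -1.42369033e-01],
       [ 9.99999596e-01, -6.76626965e-04,  5.92243131e-04,
        -5.62011028e-04],
       [ 0.00000000e+00,  0.00000000e+00,  0.00000000e+00,
         1.00000000e+00]])}
```

View pics/top0.png

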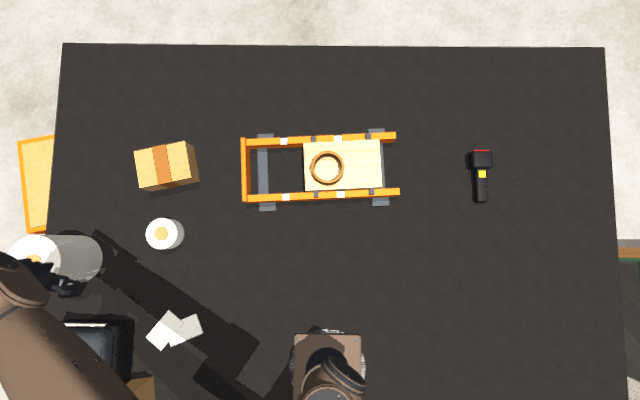

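View pics/side0.png

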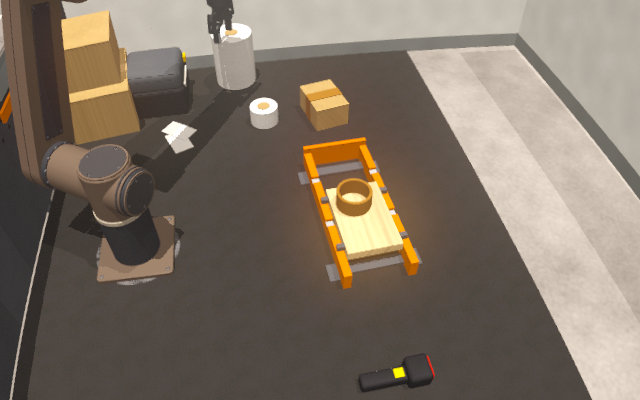

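The top view shows the rack running roughly along world +y. The end stop is at px (245,170), the board spans cols 303–383, and the tape is at (327,167). The carton is at (167,165), the label roll at (163,233) and the scanner at (481,175). Next I'll enlarge the rack.

```bash
cat > h.py <<'E'
import numpy as np,cv2,pickle
def ray(d,u,v):
    p=np.array([(u-d["cx"])/d["fx"],(v-d["cy"])/d["fy"]]);q=p.copy()
    for _ in range(20): q=p/(1+d["k1"]*(q@q))
    return np.array([q[0],-q[1],-1.])
def atz(d,u,v,z,T=None):
    T=d["T"] if T is None else T
    r=T[:3,:3]@ray(d,u,v);o=T[:3,3];return o+r*(z-o[2])/r[2]
def byrange(d,u,v,T=None):
    T=d["T"] if T is None else T
    return T[:3,:3]@(ray(d,u,v)*d["range_z"][int(v),int(u)])+T[:3,3]
def crop(d,u0,v0,u1,v1,s,fn):
    cv2.imwrite(fn,cv2.resize(d["pixels"][v0:v1,u0:u1],None,fx=s,fy=s,interpolation=cv2.INTER_CUBIC))
E
python3 - <<'E'
from h import *
d=pickle.load(open("top.pkl","rb"));crop(d,235,120,405,220,4.7,"pics/topc.png")
d=pickle.load(open("side.pkl","rb"));crop(d,290,130,430,290,3.7,"pics/sidec.png")
E
```

```text
(no output)
```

View pics/topc.png

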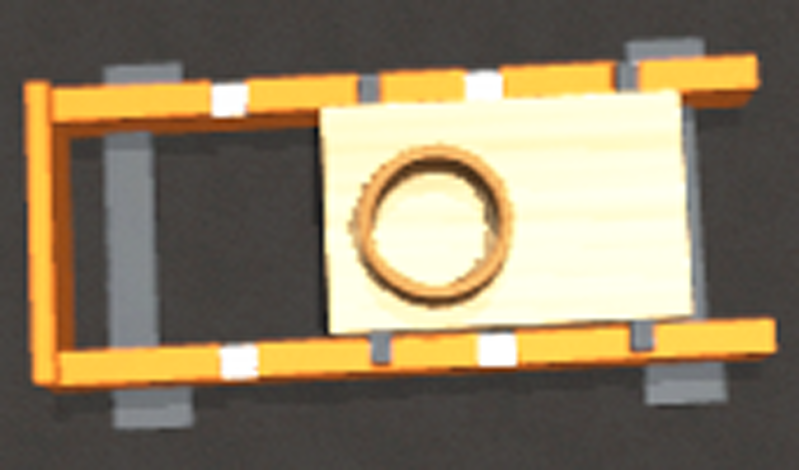

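View pics/sidec.png

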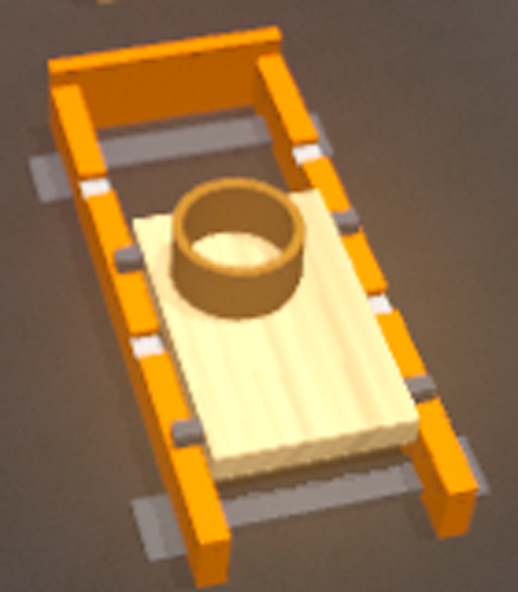

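In the crops, the four bright notches in topc are at (229,100), (238,361), (485,86) and (497,349). The board's top corners are (320,108), (680,92), (693,316) and (329,332), and the tape sits towards the front end.

Run:
```python
from h import *
d=pickle.load(open("top.pkl","rb"));np.set_printoptions(precision=4,suppress=True)
f=lambda L,z:np.array([atz(d,235+(u+.5)/4.7-.5,120+(v+.5)/4.7-.5,z) for u,v in L])
N=f([(229,100),(238,361),(485,86),(497,349)],.041)
B=f([(320,108),(680,92),(693,316),(329,332)],.066)
R=f([(758,73),(776,337)],.05)
print(N,B,R)
def rack(N):
    c=N.mean(0);x=(N[0]+N[1]-N[2]-N[3])[:2];x/=np.linalg.norm(x);return c,x
c,x=rack(N);y=np.array([-x[1],x[0]]);print("c",c,"yaw",np.degrees(np.arctan2(x[1],x[0])))
loc=lambda P:np.c_[(P[:,:2]-c[:2])@x,(P[:,:2]-c[:2])@y]
print(loc(N));print(loc(B),loc(B).mean(0));print(loc(R))
bc=B.mean(0);print("board face mid",(B[1]+B[2])/2)
s=pickle.load(open("side.pkl","rb"))
g=lambda L,z:np.array([atz(s,290+(u+.5)/3.7-.5,130+(v+.5)/3.7-.5,z) for u,v in L])
N2=g([(307,153),(95,188),(379,303),(146,346)],.041);B2=g([(135,218),(320,190),(415,422),(215,460)],.066)
print("side",N2,rack(N2),loc(N2));print(loc(B2),loc(B2).mean(0))
for u,v in[(345,170),(370,165),(388,141)]:print("rng",byrange(d,u,v))
# tape rim
print("tape",loc(f([(435,226)],.114)))
for n,u,v in[("label",163,233),("carton",167,165),("scan",481,175)]:print(n,byrange(d,u,v))
```

```text
[[ 0.6544  0.1383  0.041 ]
 [ 0.4892  0.1287  0.041 ]
 [ 0.6651 -0.0229  0.041 ]
 [ 0.4986 -0.0319  0.041 ]] [[ 0.6439  0.0791  0.066 ]
 [ 0.6562 -0.1422  0.066 ]
 [ 0.5175 -0.1499  0.066 ]
 [ 0.505   0.071   0.066 ]] [[ 0.6729 -0.1929  0.05  ]
 [ 0.5071 -0.2028  0.05  ]]
c [0.5769 0.053  0.041 ] yaw 93.58145834564112
[[ 0.0802 -0.0828]
 [ 0.081   0.0828]
 [-0.0813 -0.0834]
 [-0.0799  0.0834]]
[[ 0.0219 -0.0685]
 [-0.1999 -0.067 ]
 [-0.1988  0.072 ]
 [ 0.0224  0.0706]] [-0.0886  0.0017]
[[-0.2514 -0.0805]
 [-0.251   0.0856]]
board face mid [ 0.5868 -0.146   0.066 ]
side [[ 0.6548  0.14    0.041 ]
 [ 0.489   0.129   0.041 ]
 [ 0.6678 -0.0185  0.041 ]
 [ 0.4978 -0.0301  0.041 ]] (array([0.5774, 0.0551, 0.041 ]), array([-0.0684,  0.9977])) [[ 0.0819 -0.0832]
 [ 0.0813  0.0829]
 [-0.0771 -0.0863]
 [-0.0781  0.0841]]
[[ 0.0201  0.0678]
 [ 0.0174 -0.0705]
 [-0.2027 -0.065 ]
 [-0.2021  0.0706]] [-0.0918  0.0007]
rng [ 0.5652 -0.0439  0.0646]
rng [ 0.5801 -0.1154  0.067 ]
rng [ 0.6631 -0.1746  0.0174]
tape [[-0.0448  0.0171]]
label [0.3784 0.4708 0.0631]
carton [0.5708 0.463  0.0814]
scan [ 0.5602 -0.4439  0.0328]
```

Both cameras agree to about 3 mm. The rack origin is about (0.577, 0.053) with yaw 93.6°, and the board is at rack x ≈ -0.09. The notch spacing, rail ends and board size match the given values. Next I'll plan the hand pose.

```bash
cat >> h.py <<'E'
from scipy.spatial.transform import Rotation as Ro
C=np.array([.577,.053]);X=np.array([-.0625,.998]);X/=np.linalg.norm(X);Y=np.array([-X[1],X[0]])
def plan(s,rx,ry,z,sgn):
    R=Ro.from_quat(s["tcp_rot"]);x3=np.r_[X,0]*sgn;y3=np.array([0,0,-1.]);
    Rt=Ro.from_matrix(np.c_[x3,y3,np.cross(x3,y3)])
    p=np.r_[C+rx*X+ry*Y,z];return (R.inv()*Rt).as_rotvec(),R.inv().apply(p-s["eef_pos"]),p
def where(s):
    e=s["eef_pos"];return (e[:2]-C)@X,(e[:2]-C)@Y,e[2]
E
python3 - <<'E'
from h import *
from plant import ctrl
np.set_printoptions(precision=4,suppress=True)
s=ctrl.get_state();print(Ro.from_quat(s["tcp_rot"]).as_matrix())
for g in(1,-1):print(g,*plan(s,-.26,0,.2,g))
E
```

```text
[[ 0.9119 -0.001   0.4103]
 [-0.4103 -0.0016  0.9119]
 [-0.0003 -1.     -0.0019]]
1 [ 0.0009 -2.0562 -0.0021] [ 0.6259  0.0312 -0.6193] [ 0.5933 -0.2065  0.2   ]
-1 [0.0018 1.0854 0.0007] [ 0.6259  0.0312 -0.6193] [ 0.5933 -0.2065  0.2   ]
```

View pics/wrist0.png

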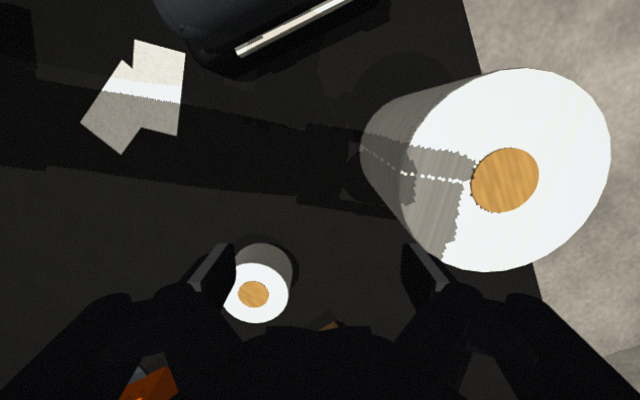

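Emit:
jog_arm(deltas=[[[0,0.05,0],[0.015,0,-0.015],0.5],[[0,0.1,0],[0.04,0,-0.04],0.5],[[0,0.15,0],[0.07,0,-0.07],0.5],[[0,0.2,0],[0.1,0,-0.1],0.5],[[0,0.25,0],[0.13,0,-0.13],0.5],[[0,0.3,0],[0.16,0,-0.16],0.5],[[0,0.35,0],[0.19,0,-0.19],0.5],[[0,0.4,0],[0.22,0,-0.22],0.5],[[0,0.45,0],[0.25,0,-0.25],0.5],[[0,0.5,0],[0.28,0,-0.28],0.5]])

```text
time: 0.98
eef_pos: [0.4149, 0.2487, 0.2305]
tcp_rot: [0.633, -0.315, 0.315, -0.632]
contact_force: [0.4, 0.0, 0.2]
opening: 0.5
```

```bash
cat > st.py <<'E'
from h import *
from plant import ctrl
import sys
np.set_printoptions(precision=4,suppress=True)
a=[float(v) for v in sys.argv[1:]]
s=ctrl.get_state();print("t",s["time"],"rack",np.round(where(s),4),"F",s["contact_force"],"op",s["opening"],"q6",s["qpos"][5])
if a:print("turn/shift",*plan(s,*a,-1))
E
python3 st.py -.26 0 .2
```

```text
t 0.9833 rack [0.2054 0.1495 0.2305] F [0.4128 0.0329 0.1812] op 0.5002116384340862 q6 -0.3151738870534548
turn/shift [0.0014 0.5835 0.0012] [ 0.4708  0.0311 -0.1316] [ 0.5933 -0.2065  0.2   ]
```

Emit:
jog_arm(deltas=[[[0,0.06,0],[0.03,0,-0.008],0.5],[[0,0.12,0],[0.068,0,-0.019],0.5],[[0,0.18,0],[0.106,0,-0.03],0.5],[[0,0.24,0],[0.144,0,-0.04],0.5],[[0,0.3,0],[0.182,0,-0.051],0.5],[[0,0.36,0],[0.22,0,-0.062],0.5],[[0,0.42,0],[0.258,0,-0.072],0.5],[[0,0.48,0],[0.296,0,-0.083],0.5],[[0,0.54,0],[0.334,0,-0.093],0.5],[[0,0.58,0],[0.372,0,-0.104],0.5]])

```text
time: 1.82
eef_pos: [0.556, -0.1129, 0.2306]
tcp_rot: [0.516, -0.484, 0.484, -0.515]
contact_force: [0.7, 0.2, 0.4]
opening: 0.495
```

```bash
python3 st.py -.25 0 .2
```

```text
t 1.8167 rack [-0.1642  0.0313  0.2306] F [0.7463 0.1772 0.4282] op 0.49547758173529266 q6 -0.4407331732262404
turn/shift [0.0012 0.0004 0.0012] [0.0857 0.0307 0.0313] [ 0.5926 -0.1965  0.2   ]
```

Emit:
jog_arm(deltas=[[[0,0,0],[0.035,0,0.013],0.5],[[0,0,0],[0.07,0.01,0.026],0.5],[[0,0,0],[0.086,0.03,0.031],0.5],[[0,0,0],[0.086,0.055,0.031],0.5],[[0,0,0],[0.086,0.08,0.031],0.5],[[0,0,0],[0.086,0.105,0.031],0.5],[[0,0,0],[0.086,0.13,0.031],0.5],[[0,0,0],[0.086,0.14,0.031],0.5],[[0,0,0],[0.086,0.14,0.031],0.5]])

```text
time: 2.57
eef_pos: [0.5898, -0.1957, 0.0868]
tcp_rot: [0.517, -0.487, 0.481, -0.514]
contact_force: [-0.5, -0.4, -0.6]
opening: 0.5
```

```bash
python3 st.py -.25 0 .036;  python3 - <<'E'
from h import *
from plant import ctrl
d=ctrl.read_camera("side");crop(d,290,130,450,310,3.3,"pics/s1.png")
d=ctrl.read_camera("wrist");cv2.imwrite("pics/w1.png",d["pixels"])
E
```

```text
t 2.5667 rack [-0.249   0.0028  0.0868] F [-0.5095 -0.3919 -0.6368] op 0.5000634792152908 q6 -0.5446818903148705
turn/shift [ 0.0077  0.0003 -0.0027] [0.0011 0.0508 0.0031] [ 0.5926 -0.1965  0.036 ]
```

View pics/s1.png

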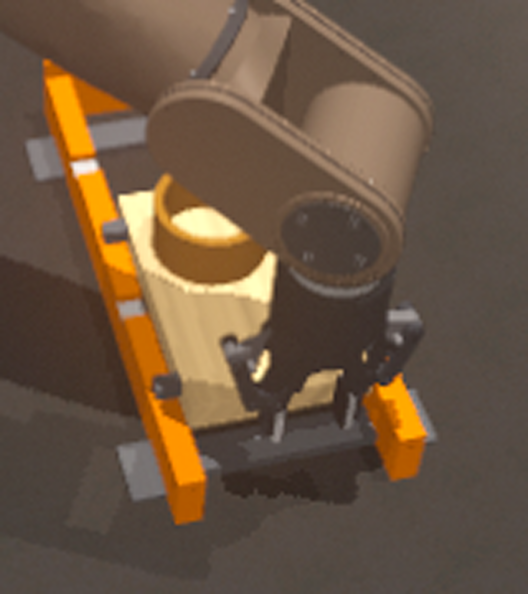

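View pics/w1.png

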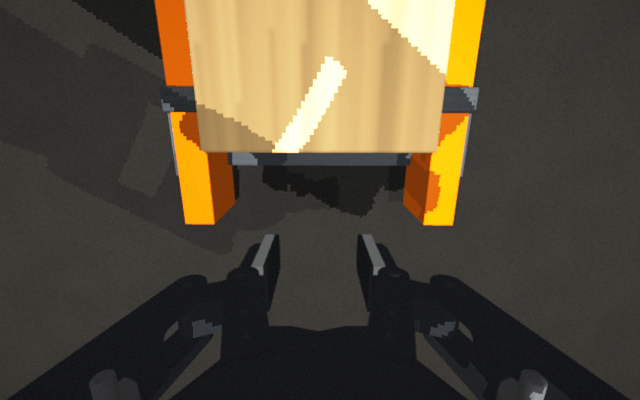

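The side view shows the fingers behind the board, inside the rails. The wrist view shows the finger midpoint (~318) centred on the board (194–443, mid 319). I'll descend now.

Emit:
jog_arm(deltas=[[[0.004,0,0],[0,0.015,0.002],0.5],[[0.008,0,0],[0,0.035,0.003],0.5],[[0.008,0,0],[0,0.05,0.003],0.5],[[0.008,0,0],[0,0.05,0.003],0.5],[[0.008,0,0],[-0.01,0.05,0.003],0.5],[[0.008,0,0],[-0.022,0.05,0.003],0.5],[[0.008,0,0],[-0.024,0.05,0.003],0.5],[[0.008,0,0],[-0.024,0.05,0.003],0.5]])

```text
time: 3.33
eef_pos: [0.5948, -0.1719, 0.0429]
tcp_rot: [-0.514, 0.481, -0.486, 0.518]
contact_force: [0.6, 0.8, -0.1]
opening: 0.498
```

```bash
python3 st.py -.21 0 .038;  python3 - <<'E'
from h import *
from plant import ctrl
d=ctrl.read_camera("side");crop(d,290,130,450,310,3.3,"pics/s2.png")
E
```

```text
t 3.3333 rack [-0.2255 -0.0037  0.0429] F [ 0.6332  0.8004 -0.0694] op 0.4976857303776336 q6 -0.5126290191123918
turn/shift [-0.0093  0.0024  0.0025] [-0.0156  0.0048 -0.0038] [ 0.5901 -0.1566  0.038 ]
```

View pics/s2.png

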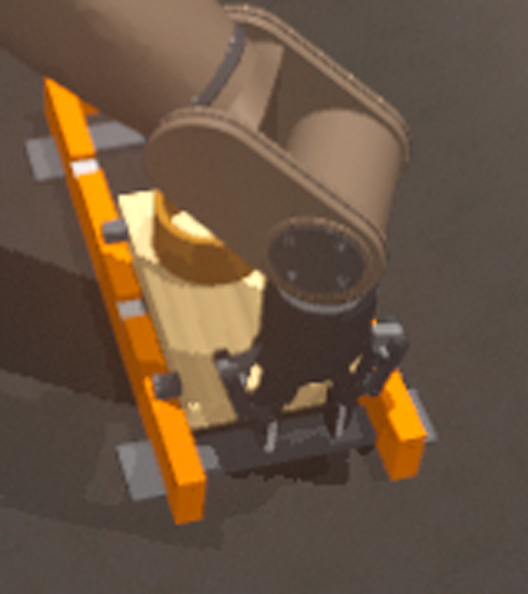

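Emit:
jog_arm(deltas=[[[-0.002,0,0],[-0.002,0.002,-0.001],0.5],[[-0.004,0,0],[-0.004,0.004,-0.002],0.5],[[-0.004,0,0],[-0.006,0.004,-0.003],0.5],[[-0.004,0,0],[-0.008,0.004,-0.003],0.5],[[-0.004,0,0],[-0.01,0.004,-0.003],0.5],[[-0.004,0,0],[-0.012,0.004,-0.003],0.5],[[-0.004,0,0],[-0.014,0.004,-0.003],0.5],[[-0.004,0,0],[-0.016,0.004,-0.003],0.5],[[-0.004,0,0],[-0.018,0.004,-0.003],0.5],[[-0.004,0,0],[-0.02,0.004,-0.003],0.5]])

```text
time: 4.22
eef_pos: [0.5907, -0.1531, 0.0386]
tcp_rot: [-0.515, 0.481, -0.486, 0.516]
contact_force: [0.4, -3.2, -0.7]
opening: 0.497
```

```bash
python3 st.py -.18 0 .038
```

```text
t 4.2167 rack [-0.2066 -0.0008  0.0386] F [ 0.4402 -3.2075 -0.6748] op 0.49677706150886863 q6 -0.4833399797835242
turn/shift [-0.0056  0.002   0.0039] [-0.0266  0.0005 -0.0007] [ 0.5883 -0.1266  0.038 ]
```

Contact is made at about 3 N. I'll keep going.

Emit:
jog_arm(deltas=[[[0,0,0],[-0.002,0,0],0.5],[[0,0,0],[-0.004,0,0],0.5],[[0,0,0],[-0.006,0,0],0.5],[[0,0,0],[-0.008,0,0],0.5],[[0,0,0],[-0.01,0,0],0.5],[[0,0,0],[-0.012,0,0],0.5],[[0,0,0],[-0.014,0,0],0.5],[[0,0,0],[-0.016,0,0],0.5],[[0,0,0],[-0.018,0,0],0.5],[[0,0,0],[-0.02,0,0],0.5]])

```text
time: 5.05
eef_pos: [0.5894, -0.133, 0.0386]
tcp_rot: [-0.515, 0.481, -0.486, 0.516]
contact_force: [0.7, -3.2, -1.4]
opening: 0.499
```

```bash
python3 st.py -.16 0 .038;  python3 - <<'E'
from h import *
from plant import ctrl
d=ctrl.read_camera("side");crop(d,290,130,450,310,3.3,"pics/s3.png")
d=ctrl.read_camera("top");crop(d,235,120,405,220,4.7,"pics/t3.png");pickle.dump(d,open("top3.pkl","wb"))
E
```

```text
t 5.05 rack [-0.1864 -0.0008  0.0386] F [ 0.6529 -3.175  -1.4111] op 0.4987716315059125 q6 -0.4530041175610078
turn/shift [-0.0057  0.0021  0.004 ] [-0.0264  0.0005 -0.0007] [ 0.587  -0.1067  0.038 ]
```

View pics/s3.png

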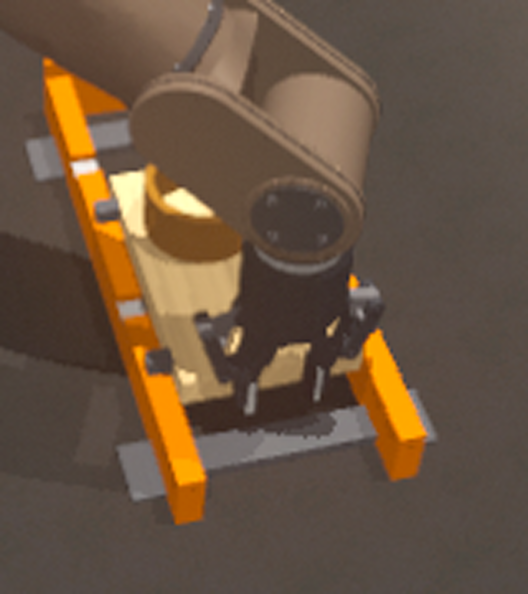

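View pics/t3.png

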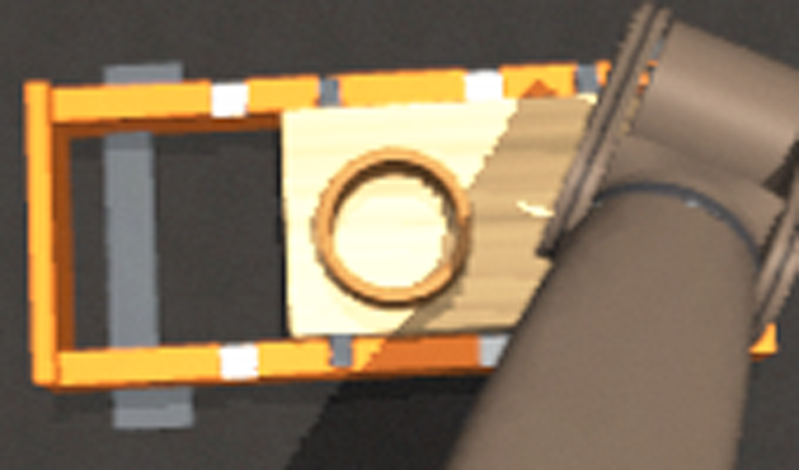

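In topc coordinates, the front lugs moved from (369,381) to (329,340), about 24 mm. That puts the board at rack x ≈ -0.065, with the tape riding along. Home should be at TCP rack x ≈ -0.121, with the drop beginning near -0.125.

Emit:
jog_arm(deltas=[[[0,0,0],[-0.002,0,0],0.5],[[0,0,0],[-0.004,0,0],0.5],[[0,0,0],[-0.006,0,0],0.5],[[0,0,0],[-0.008,0,0],0.5],[[0,0,0],[-0.01,0,0],0.5],[[0,0,0],[-0.012,0,0],0.5],[[0,0,0],[-0.014,0,0],0.5],[[0,0,0],[-0.016,0,0],0.5],[[0,0,0],[-0.018,0,0],0.5],[[0,0,0],[-0.02,0,0],0.5]])

```text
time: 5.98
eef_pos: [0.5882, -0.1125, 0.0386]
tcp_rot: [-0.515, 0.481, -0.486, 0.517]
contact_force: [0.3, -2.7, 0.3]
opening: 0.502
```

Emit:
jog_arm(deltas=[[[0,0,0],[-0.002,0,0],0.5],[[0,0,0],[-0.004,0,0],0.5],[[0,0,0],[-0.006,0,0],0.5],[[0,0,0],[-0.008,0,0],0.5],[[0,0,0],[-0.01,0,0],0.5],[[0,0,0],[-0.012,0,0],0.5],[[0,0,0],[-0.014,0,0],0.5],[[0,0,0],[-0.016,0,0],0.5],[[0,0,0],[-0.018,0,0],0.5],[[0,0,0],[-0.02,0,0],0.5]])

```text
time: 6.82
eef_pos: [0.5869, -0.0924, 0.0386]
tcp_rot: [-0.515, 0.481, -0.486, 0.517]
contact_force: [-0.4, -4.0, -0.9]
opening: 0.501
```

```bash
python3 st.py -.12 0 .038;  python3 - <<'E'
from h import *
from plant import ctrl
d=ctrl.read_camera("top");crop(d,235,120,405,220,4.7,"pics/t4.png")
E
```

```text
t 6.8167 rack [-0.1458 -0.0008  0.0386] F [-0.3822 -4.0094 -0.8593] op 0.5005656878491834 q6 -0.3902300912960741
turn/shift [-0.0058  0.0021  0.0035] [-0.0258  0.0006 -0.0007] [ 0.5845 -0.0668  0.038 ]
```

View pics/t4.png

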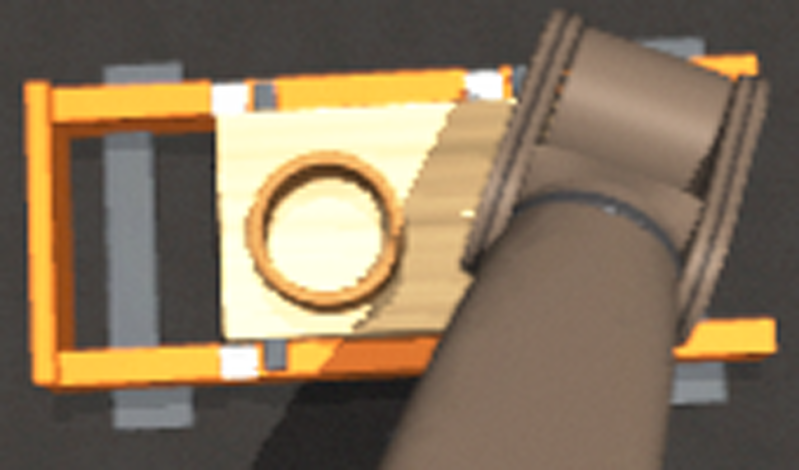

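Front lugs are at (264,96) and (275,354) against notches at (229,100) and (238,361), so about 23 mm is left. I'll slow down.

Emit:
jog_arm(deltas=[[[0,0,0],[-0.0015,0,0],0.5],[[0,0,0],[-0.003,0,0],0.5],[[0,0,0],[-0.0045,0,0],0.5],[[0,0,0],[-0.006,0,0],0.5],[[0,0,0],[-0.0075,0,0],0.5],[[0,0,0],[-0.009,0,0],0.5],[[0,0,0],[-0.0105,0,0],0.5],[[0,0,0],[-0.012,0,0],0.5],[[0,0,0],[-0.0135,0,0],0.5],[[0,0,0],[-0.015,0,0],0.5]])

```text
time: 7.7
eef_pos: [0.5859, -0.077, 0.0386]
tcp_rot: [-0.515, 0.481, -0.486, 0.517]
contact_force: [-0.0, -4.0, -0.3]
opening: 0.498
```

```bash
python3 st.py -.12 0 .038
```

```text
t 7.7 rack [-0.1303 -0.0008  0.0386] F [-0.0476 -4.0411 -0.3076] op 0.49822930818802563 q6 -0.36585085803166856
turn/shift [-0.0059  0.0023  0.0032] [-0.0103  0.0006 -0.0008] [ 0.5845 -0.0668  0.038 ]
```

Emit:
jog_arm(deltas=[[[0,0,0],[-0.001,0,0],0.5],[[0,0,0],[-0.002,0,0],0.5],[[0,0,0],[-0.003,0,0],0.5],[[0,0,0],[-0.004,0,0],0.5]])

```text
time: 8.03
eef_pos: [0.5855, -0.0725, 0.0385]
tcp_rot: [-0.515, 0.482, -0.486, 0.517]
contact_force: [0.1, -0.3, -0.1]
opening: 0.499
```

Emit:
jog_arm(deltas=[[[0,0,0],[-0.001,0,0],0.5],[[0,0,0],[-0.002,0,0],0.5]])

```text
time: 8.2
eef_pos: [0.5853, -0.0704, 0.0384]
tcp_rot: [-0.515, 0.482, -0.486, 0.517]
contact_force: [1.2, -4.6, 0.5]
opening: 0.498
```

```bash
python3 st.py -.12 0 .038;  python3 - <<'E'
from h import *
from plant import ctrl
d=ctrl.read_camera("top");crop(d,235,120,405,220,4.7,"pics/t5.png")
d=ctrl.read_camera("side");crop(d,290,130,450,310,3.3,"pics/s5.png")
E
```

```text
t 8.2 rack [-0.1237 -0.0006  0.0384] F [ 1.1526 -4.5543  0.4631] op 0.49758840388263176 q6 -0.3556233397809357
turn/shift [-0.0055  0.0019  0.0025] [-0.0037  0.0003 -0.0006] [ 0.5845 -0.0668  0.038 ]
```

View pics/t5.png

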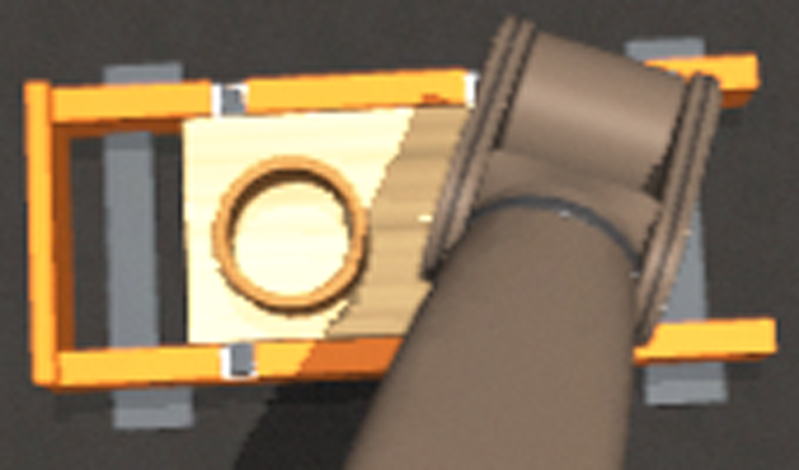

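View pics/s5.png

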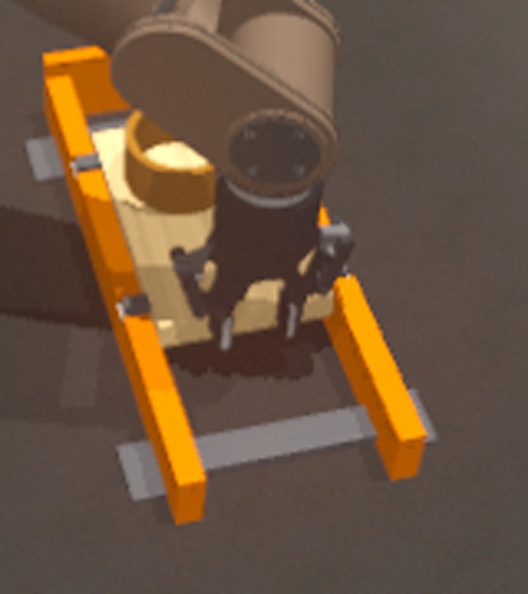

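The front lugs sit inside their notches at (232,100) and (240,361), and the force dipped as they dropped. I'll back off gently to let the rear end fall.

Emit:
jog_arm(deltas=[[[0,0,0],[0.002,0,0],0.5],[[0,0,0],[0.005,0,0],0.5],[[0,0,0],[0.01,0,0],0.5],[[0,0,0],[0.018,0,0],0.5],[[0,0,0],[0.028,0,0],0.5],[[0,0,0],[0.04,0,0],0.5],[[0,0,0],[0.055,0,0],0.5],[[0,0,0],[0.06,0,0],0.5]])

```text
time: 8.97
eef_pos: [0.5896, -0.133, 0.0388]
tcp_rot: [-0.514, 0.482, -0.486, 0.516]
contact_force: [-0.5, 0.9, 0.9]
opening: 0.5
```

```bash
python3 st.py -.12 0 .038;  python3 - <<'E'
from h import *
from plant import ctrl
d=ctrl.read_camera("top");crop(d,235,120,405,220,4.7,"pics/t6.png")
for u,v in[(280,150),(317,145),(318,149)]:print(byrange(d,u,v))
d=ctrl.read_camera("side");crop(d,290,130,450,310,3.3,"pics/s6.png")
E
```

```text
t 8.9667 rack [-0.1864 -0.001   0.0388] F [-0.5347  0.8552  0.9239] op 0.4995994929358597 q6 -0.4521437321500142
turn/shift [-0.0064 -0.      0.0031] [-0.0664  0.0006 -0.001 ] [ 0.5845 -0.0668  0.038 ]
[0.6229279  0.14524574 0.05871552]
[0.63947969 0.03788005 0.05633372]
[0.62808723 0.03484401 0.05430287]
```

View pics/t6.png

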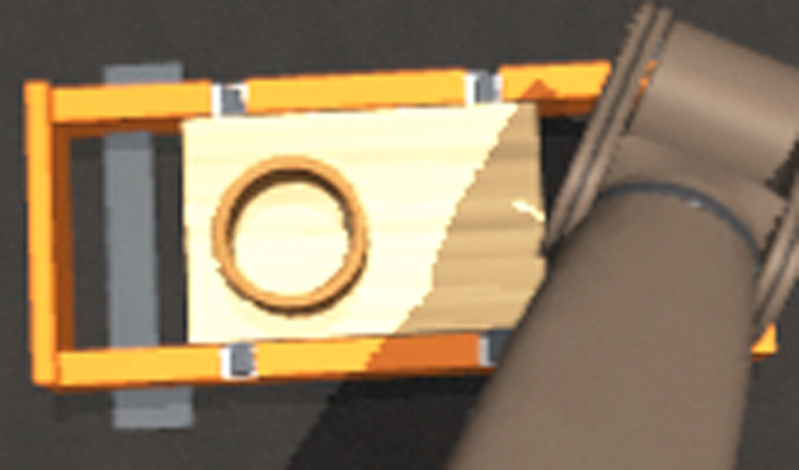

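View pics/s6.png

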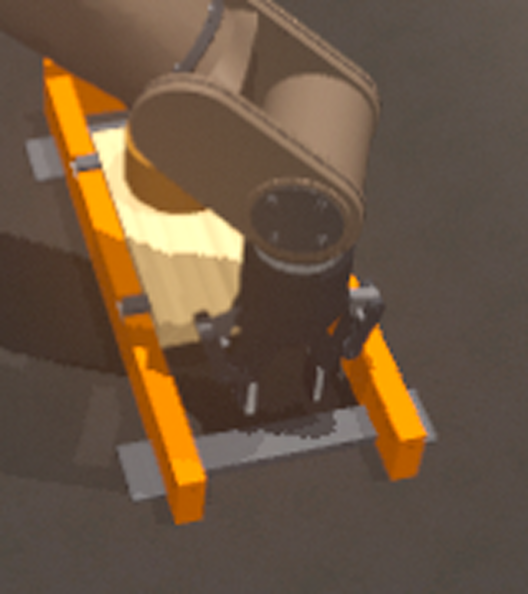

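Now all four lugs show inside their notches, and the top is about 56 mm high as expected. I'll retreat upward, then check for level without the hand in the way.

Emit:
jog_arm(deltas=[[[0,0,0],[0.02,0,0],0.5],[[0,0,0],[0.04,-0.01,0],0.5],[[0,0,0],[0.06,-0.04,0],0.5],[[0,0,0],[0.08,-0.075,0],0.5],[[0,0,0],[0.1,-0.11,0],0.5],[[0,0,0],[0.12,-0.14,0],0.5],[[0,0,0],[0.13,-0.15,0],0.5],[[0,0,0],[0.13,-0.15,0],0.5]])

```text
time: 9.73
eef_pos: [0.5983, -0.2644, 0.1935]
tcp_rot: [-0.513, 0.48, -0.49, 0.516]
contact_force: [0.6, -0.6, 0.2]
opening: 0.499
```

```bash
python3 st.py;  python3 - <<'E'
from h import *
from plant import ctrl
d=ctrl.read_camera("top");crop(d,235,120,405,220,4.7,"pics/t7.png")
P=[]
for v in range(146,190):
  for u in range(277,350):
    p=byrange(d,u,v);a=(p[:2]-C)@X;b=(p[:2]-C)@Y
    if abs(a)<.1 and abs(b)<.062 and .045<p[2]<.07 and d["range_z"][v,u]>0 and a<.0:P.append([a,b,p[2]])
P=np.array(P);A=np.c_[P[:,:2],np.ones(len(P))];k=np.linalg.lstsq(A,P[:,2],rcond=None)[0];print(len(P),k)
d=ctrl.read_camera("side");crop(d,290,130,450,310,3.3,"pics/s7.png")
E
```

```text
t 9.7333 rack [-0.3181 -0.0015  0.1935] F [ 0.6102 -0.628   0.239 ] op 0.4986027118080099 q6 -0.6319949223115912
1387 [ 0.00167575 -0.00196299  0.05670351]
```

View pics/t7.png

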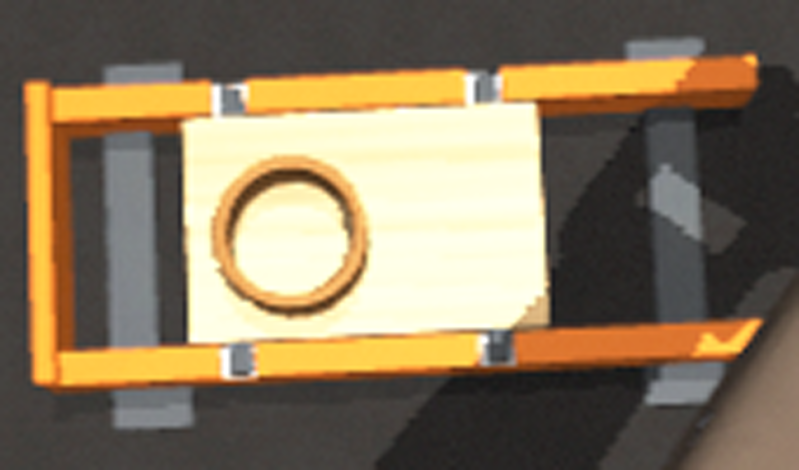

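View pics/s7.png

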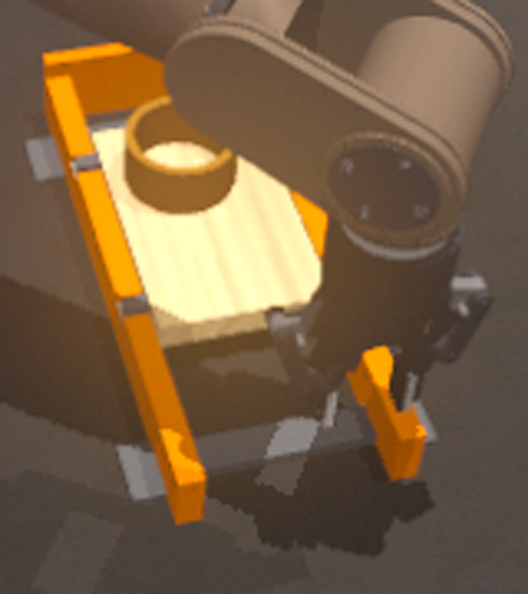

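The board top is at 56.7 mm with a slope under 0.003 rad, and all four lugs are in their notches. The tape is flat and the hand is clear, so I'll hand in.

```bash
python3 -c "
from plant import ctrl
print(ctrl.sign_off())"
```

```text
the job is handed in; nothing more can be done
None
```

I pushed the board about 90 mm along its rails with the half-open fingertips, at 24 mm/s or less, slowing towards the end. The force readings between moves never exceeded about 5 N. When the front lugs dropped I backed off, lifted the hand clear behind the rack and handed the job in at about 10 s; the sign-off gives no verdict.

- **Board:** the last pictures show all four lugs in their notches. The board's top is at 56.7 mm (57 expected) and its slope is below 0.003 rad.
- **Tape roll:** it still lies flat on the front half of the board, and the hand came nowhere near it.
- **Bystanders:** the arm passed well above the carton and the label roll and stayed clear of the scanner. I did not re-measure their positions at the end.
- **Checks:** no check failed. The two cameras disagreed by about 3 mm on the board's starting position, which did not matter here.

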